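# Lift a hot pot lid with the lid lifter and park it on its stand

## Task

The cast pot is hot: take its lid off with the lid lifter. The lid's stiff folding loop leans to one side: hook it, stand it up straight with the hook so that the lid hangs level, carry the lid level, and set it down gently, flat on the lid stand inside its upturned ends. Then unhook the lifter and stand it upright on the bare table; keep hand and arm off lid and pot, and leave the pot, the stand and the things around where they are.

Things in the scene. Friction and masses are not known exactly. Their poses are not given: they have to be found in the camera images.
- lifter: Steel lid lifter with a wooden cross grip, 164 mm tall, 0.26 kg, standing by itself on its sled feet. Origin: on standing level, centred between the feet; z up, x the way the hook points. Feet: two 8 mm rods along x at y = +-40 mm, x from -40 to +34 mm, joined at the back by a crossbar. Shank stands over the origin, cranked back over the hook
- grip (a point): Centre of the lifter's wooden grip bar, 150 mm above its origin, axes as the lifter's. Bar along y, 112 mm long, 24 mm thick (x), 28 mm high
- hook (a point): Middle of the seat of the lifter's hook, 26 mm above its origin, axes as the lifter's. Strip 24 mm wide (y), 5 mm thick, bent to a notch 13 mm wide: upright throat behind (front face at x = -6.5 mm, rising 40 mm), steep lip in front (top 5 mm above the seat, end at x = 13 mm). With the feet on the lid plate the hook passes under the loop with 3 to 9 mm to spare above the lip
- lid: Dark cast lid, 0.45 to 0.7 kg, on the pot by four pips. Plate 192 mm across, 8 mm thick; below it a plug 158 mm across, 8 mm deep sits in the pot's mouth with 4 mm to spare. On top a folding loop across its middle (see lid_top) and a steam vent knob, 22 mm across, 32 mm tall, at x = 56 mm, which keeps the hook from going in from that side. Origin: centre of the plug's underside; z up
- lid_top (a point): Centre of the plate's flat top, 16 mm above the lid's origin, axes as the lid's. Loop: hinge along y 5 mm above this point; legs at y = +-25 mm; straight round crossbar 10 mm thick, 34 mm long, 40 mm from the hinge. Folds to +x, upright against a stop. Stiff (3 N at the bar), it stays where put: found leaning to +x by 0.2 to 0.55 rad, not reported. The lid hangs level only with it upright
- pot: Dark cast pot, 180 mm across at the rim, 85 mm tall, 2.6 kg, loose, with two small ears at +-x reaching 111 mm from the centre; hot. Origin: centre of its underside, on the mat
- mat: Round cork mat 196 mm across, 8 mm thick, fixed to the table under the pot; origin at the centre of its underside
- lid_stand: Loose stand of 7 mm steel rod, 0.7 kg: two crossed rods whose top lies 33.5 mm above the table, on splayed legs and a foot ring 179 mm across. The four rod ends, on the diagonals of its x and y axes, turn up and outward to 60 mm above the table; between them a lid resting on the rods (lid origin 33.5 mm over the table) has about 8 mm to spare all round. Origin: centre of its foot, on the table
- spice_bottle: Spice bottle with a pale cap, 56 mm across, 111 mm tall, bystander; origin at the centre of its underside
- tin: Small closed food tin with a paper label, 57 mm across, 72 mm tall, bystander; origin at the centre of its underside
Things that resemble listed ones, but are neither listed nor needed, are in the scene too. Leave any orange or yellow look-alike of the lifter alone.

How it is judged:
By the outcome, as a careful person would: the job done as asked, in the order asked, and still so for the second after the job is handed in, with the robot touching nothing.
It also fails if it takes over 72 s, if anything falls off the work surface, if the arm or the gripper's body presses on something with over 40 N, if the wrist force passes 120 N, or if a joint passes its speed limit or range.

## Robot

A 7-joint arm with a two-finger parallel gripper is mounted at the origin on a cart in front of the work surface, level with it; the furniture and walls round the work are solid. World frame = base frame: x ahead of the robot, y to its left, z up, the work surface at z = 0. Lengths are in m, angles in rad, forces in N, time in s.
With the tool pointing down it reaches from about 0.425 to 0.875 m from the base axis. Payload 4.7 kg.
Tool frame: the origin (TCP) lies midway between the tips of the shut fingers; the grasp point (between the pads) lies 19 mm behind it (arm.grip_depth is the distance from the TCP to the grasp point, in m); z points along the fingers, y is the line along which they close (so a half turn about z gives the same grasp; the last joint's range is limited). The gripper opens to 85 mm and grips with 20 to 120 N. Pads are 22 mm wide; open, the fingers measure 114 mm over their backs; the gripper's body (76 mm by 85 mm) begins 54 mm behind the grasp point. The pads swing forward as they close: fully open they stand 13 mm farther back than shut.
Start: joints at [-1.23, 0.321, -0.07, 1.45, 0.023, 1.371, -0.057], TCP at [0.209, 0.616, 0.231] pointing down, gripper open.
Joint ranges: [-2.86, 2.86], [-0.3, 2.09], [-1.38, 1.24], [0.06, 2.45], [-1.56, 4.7], [0.09, 2.05], [-2.69, 2.69]. Speed limits (rad/s): [2.57, 2.57, 3.14, 3.14, 3.14, 3.14, 3.14].

## Interface

Orientations are given as a unit quaternion [w, x, y, z].
In Python, from bench import state, viewer, order, arm gives the robot as it stands.
- The arm moves only by the tool send_rows, never from a script. Its argument "series" is one flat list of numbers, 4 for each row, row after row: the shift along the tool's x, y, z as a fraction of full scale, then the turn about the tool's z as a fraction of full scale. A call has 1 to 8 rows; each row shifts and turns the commanded pose from where the row before left it, along the tool's axes as they then stand; what a row does not reach is not made up. Full scale, the value 1, is 0.4 m for a shift and 45 degrees for a turn. A row lasts 1/8 s, in which the tool goes at most 62.5 mm and 10.7 degrees, less where a joint would pass 70% of its speed; a pose out of reach is approached as far as the arm can. A call with a number of a shift or a turn outside -1 to 1 is refused whole. A call with a gripper value outside its range is refused whole. "jaw" is the opening, from 0 (shut) to 1 (fully open), set as the call begins (left out, the last holds). The fingers move at their own pace and stop on an object; "newtons" is the grip in N (left out, the last holds). Time passes only in rows, so rows that do not move let the fingers close. It gives the time, the measured TCP pose, the force, the opening and the grip force at its end, in the units of the state.
- state(): the state, without advancing time (a new reading comes with each control period).
- viewer.get_image(name): name is "side" or "top"; returns (picture, depth): 384x512x3 uint8, red, green, blue; 384x512 float32, m along the optical axis (not along the pixel's ray), 0 where there is no reading.
- viewer.get_calibration(name): a dict with "fov_y" (degrees; the focal length in pixels is half the picture's height over the tangent of half this angle, whatever the lens; pixels are square), "cx", "cy" (the principal point, pixels), "distortion" ([k1, k2, p1, p2, k3] as OpenCV has them; the pictures are not rectified), "position" and "rotation" of the camera in the world. Camera axes: x right, y down, z forward; pixel columns grow to the right and rows downward; lengths in m; the calibration is good to about 2 mm. A picture is of the moment at which its call begins. get_calibration takes no time and is no camera call.
- order.finish_job(): hands the job in; it is judged then, once.
The state is a dict: "time": time; "joint_positions": joint angles; "joint_vel": joint speeds; "joint_torque": joint torques, N m; "position": TCP position; "tool_rot": TCP orientation; "contact_force": force on the tool from outside, world axes, zero at the start; "wrist_torque": the same for the moment, N m; "gripper_width": opening from 0.0 (shut) to 1.0 (fully open); "grasp_force": force on a finger pad.
Only numpy, scipy, OpenCV 4.12 (cv2) and the standard library are available. Lean on these libraries where they do the work, as an engineer would, in place of code of your own. Each camera call takes 0.05 s, during which the arm holds its last target. There are 200 camera calls.

## Working session

There is one attempt and no reset: what is moved stays moved. The work goes in short steps, Python scripts to look and compute and a tool call to move; the robot and the scene stay as the last step left them, time stands still between calls to the robot, and variables do not carry over. Pictures are saved under pics/ and viewed, at most 11 in all, crops included, and the job is handed in when it is done.

Besides the shell and the picture viewer there is one more tool, called after "Emit:" by a JSON object that holds its "api" and its "payload". send_rows: Moves the arm, as the interface text tells. Shift numbers are shares of 0.4 m and turn numbers shares of 45 degrees, none past 1 either way. Its arguments: {"type":"object","properties":{"series":{"type":"array","items":{"type":"number","minimum":-1,"maximum":1}},"jaw":{"type":"number"},"newtons":{"type":"number"}},"required":["series"]}

```bash
mkdir -p pics; ls; cat > h.py <<'E'
import numpy as np, cv2
from bench import state, viewer, order, arm
def cal(n):
    c=viewer.get_calibration(n); f=192/np.tan(np.radians(c["fov_y"])/2)
    K=np.array([[f,0,c["cx"]],[0,f,c["cy"]],[0,0,1.]]); R=np.array(c["rotation"],float)
    if R.size==4:
        from scipy.spatial.transform import Rotation as Ro
        R=Ro.from_quat(np.r_[R[1:],R[0]]).as_matrix()
    return K,np.array(c["distortion"],float),np.array(c["position"],float),R.reshape(3,3)
def cloud(n,d):
    K,D,p,R=cal(n); v,u=np.mgrid[:384,:512]
    q=cv2.undistortPoints(np.stack([u.ravel(),v.ravel()],1).astype(np.float64)[:,None],K,D)[:,0]
    P=np.c_[q,np.ones(len(q))]*d.reshape(-1,1)
    P=P@R.T+p; P[d.ravel()==0]=np.nan
    return P.reshape(384,512,3)
def shot(n,tag):
    im,d=viewer.get_image(n); np.savez(f"pics/{tag}.npz",im=im,d=d)
    cv2.imwrite(f"pics/{tag}.png",im[:,:,::-1]); return im,cloud(n,d)
def proj(n,X):
    K,D,p,R=cal(n); r=cv2.Rodrigues(R.T)[0]
    return cv2.projectPoints(np.atleast_2d(X).astype(float),r,-R.T@p,K,D)[0][:,0]
E
python3 - <<'E'
from h import *
for n in("top","side"):
    im,P=shot(n,n+"0"); print(n,viewer.get_calibration(n)); 
a=[cv2.imread(f"pics/{n}0.png") for n in("top","side")]
cv2.imwrite("pics/both0.png",cv2.resize(np.vstack(a),None,fx=.78,fy=.78))
print(state(),arm.grip_depth)
E
```

```text
pics
top {'fov_y': 47.426043581799576, 'cx': 254.63169872654365, 'cy': 183.50081630146812, 'distortion': array([-0.05435311,  0.        ,  0.        ,  0.        ,  0.        ]), 'position': array([ 0.47829161, -0.02120549,  1.40313754]), 'rotation': array([-0.03134511,  0.71530032, -0.69795612,  0.01483895])}
side {'fov_y': 51.4161476595512, 'cx': 253.65083898999694, 'cy': 199.67001652361046, 'distortion': array([-0.06152183,  0.        ,  0.        ,  0.        ,  0.        ]), 'position': array([ 1.49032984, -0.00734881,  1.0255242 ]), 'rotation': array([-0.2714769 ,  0.65685817,  0.65097756, -0.26658181])}
{'time': 0.1, 'joint_positions': array([-1.22990433,  0.32176364, -0.07008957,  1.45157733,  0.02262756,
        1.37079561, -0.05691733]), 'joint_vel': array([ 9.12642051e-04, -1.25447745e-03, -7.31838544e-04, -3.08503199e-03,
       -3.52982777e-05,  1.73767249e-03, -1.24084425e-03]), 'joint_torque': array([ 8.72861929e-04, -4.94875860e+01, -3.83324549e-01, -3.15208447e+01,
        1.29453719e-02,  7.45677942e-03,  1.15922171e-05]), 'position': array([0.20854844, 0.61511768, 0.23031112]), 'tool_rot': array([-8.35595454e-05,  1.62659401e-01,  9.86681888e-01, -8.74549031e-04]), 'contact_force': array([0.0896669 , 1.03073428, 0.1573552 ]), 'wrist_torque': array([ 0.01796421,  0.01420105, -0.05777782]), 'grasp_force': 0.0, 'gripper_width': 0.9996070740387918} 0.0187
```

View pics/top0.png

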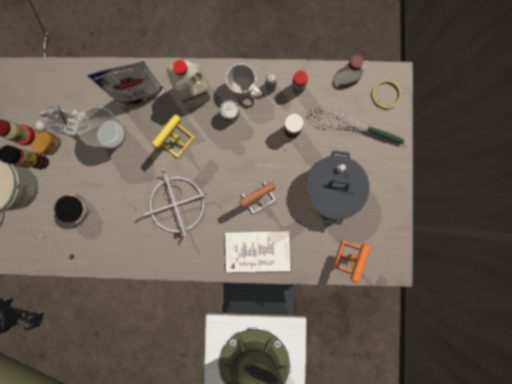

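View pics/side0.png

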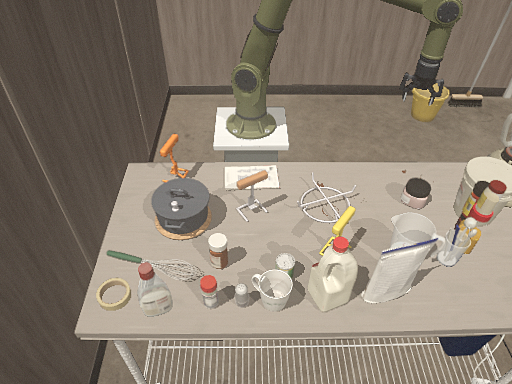

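```bash
python3 - <<'E'
from h import *
from scipy.optimize import least_squares
a={n:np.load(f"pics/{n}0.npz") for n in("top","side")}
C={n:cloud(n,a[n]["d"]) for n in a}
P=C["top"]
def win(n,u0,u1,v0,v1): return C[n][v0:v1,u0:u1].reshape(-1,3)
tab=win("top",100,140,240,265); print("table z",np.nanmedian(tab[:,2]))
tab=win("side",120,150,230,245); print("table z side",np.nanmedian(tab[:,2]))
L=win("top",295,380,145,230); z=L[:,2]; print("lid z hist",np.histogram(z[~np.isnan(z)],bins=np.arange(-.005,.17,.005)))
pl=L[(z>.09)&(z<.115)]; zz=np.median(pl[:,2]); print("plate z",zz)
c,r=cv2.minEnclosingCircle((pl[:,:2]*1000).astype(np.float32)); print("lid c",c,r, "mean", pl[:,:2].mean(0))
k=L[z>.118]; print("knob/loop pts\n",np.round(k,3)[np.argsort(-k[:,0])])
G=win("top",215,300,170,225); g=G[(G[:,2]>.12)]; print("grip n",len(g),g.mean(0),g[:,2].max()); 
e=np.linalg.svd(g[:,:2]-g[:,:2].mean(0))[2][0]; t=(g[:,:2]-g[:,:2].mean(0))@e; print("axis",e,t.min(),t.max())
S=win("top",130,215,165,245); print("stand hist",np.histogram(S[:,2][S[:,2]>0.01],bins=10))
s=S[S[:,2]>.015]; c,r=cv2.minEnclosingCircle((s[:,:2]*1000).astype(np.float32)); print("stand",c,r)
for n,b in (("tin",(215,245,95,125)),("spice",(280,305,110,140)),("orange",(330,375,235,285)),("yellow",(150,200,112,160))):
    q=win("top",*b); q=q[q[:,2]>.04]; print(n,q.mean(0),q[:,2].max())
# crops
T=a["top"]["im"][:,:,::-1]; Sd=a["side"]["im"][:,:,::-1]
def cr(I,u0,u1,v0,v1): return cv2.resize(I[v0:v1,u0:u1],(400,300),interpolation=cv2.INTER_CUBIC)
cv2.imwrite("pics/crop0.png",np.vstack([np.hstack([cr(T,217,297,165,225),cr(T,297,377,152,212)]),np.hstack([cr(Sd,215,295,165,225),cr(Sd,142,222,172,232)])]))
cv2.imwrite("pics/crop1.png",np.hstack([cr(T,130,226,170,242),cr(Sd,280,376,170,242)]))
E
```

```text
table z -0.004446006906253408
table z side -0.004817332555884568
lid z hist (array([1895,  271,   74,   36,    3,    0,    0,    0,    0,    0,    0,
          0,    0,    0,    0,    5,   49,   84,   16,    4,  436, 1981,
        663,   27,    9,    2,   12,   21,   21,   20,   30,   21,    0,
          0]), array([-0.005,  0.   ,  0.005,  0.01 ,  0.015,  0.02 ,  0.025,  0.03 ,
        0.035,  0.04 ,  0.045,  0.05 ,  0.055,  0.06 ,  0.065,  0.07 ,
        0.075,  0.08 ,  0.085,  0.09 ,  0.095,  0.1  ,  0.105,  0.11 ,
        0.115,  0.12 ,  0.125,  0.13 ,  0.135,  0.14 ,  0.145,  0.15 ,
        0.155,  0.16 ,  0.165]))
plate z 0.10297966892021937
lid c (559.6106567382812, -236.01239013671875) 96.5190200805664 mean [ 0.55786021 -0.23472775]
knob/loop pts
 [[ 0.625 -0.242  0.128]
 [ 0.624 -0.244  0.131]
 [ 0.621 -0.25   0.133]
 [ 0.621 -0.238  0.132]
 [ 0.621 -0.241  0.133]
 [ 0.621 -0.244  0.134]
 [ 0.62  -0.245  0.143]
 [ 0.619 -0.254  0.126]
 [ 0.619 -0.236  0.128]
 [ 0.618 -0.25   0.133]
 [ 0.618 -0.246  0.136]
 [ 0.618 -0.24   0.135]
 [ 0.618 -0.243  0.137]
 [ 0.618 -0.237  0.137
[... 2740 characters left out ...]
 0.555 -0.261  0.12 ]]
grip n 328 [0.52883387 0.00181167 0.16278401] 0.17171893570476815
axis [-0.52587302  0.85056309] -0.055950288930083025 0.0554886557664307
stand hist (array([ 40,   3,   9, 120, 148,  21,   6,   8,  13,   5]), array([0.01006771, 0.01560143, 0.02113516, 0.02666888, 0.03220261,
       0.03773634, 0.04327006, 0.04880379, 0.05433752, 0.05987124,
       0.06540497]))
stand (497.1631774902344, 262.8796081542969) 114.65039825439453
tin [0.79385229 0.0966602  0.067893  ] 0.07801631768918815
spice [ 0.74332144 -0.10023401  0.10398056] 0.12007348172788279
orange [ 0.34383669 -0.2934745   0.15269863] 0.17039442019530981
yellow [0.70491188 0.2686282  0.15139155] 0.17076179370103883
```

View pics/crop0.png

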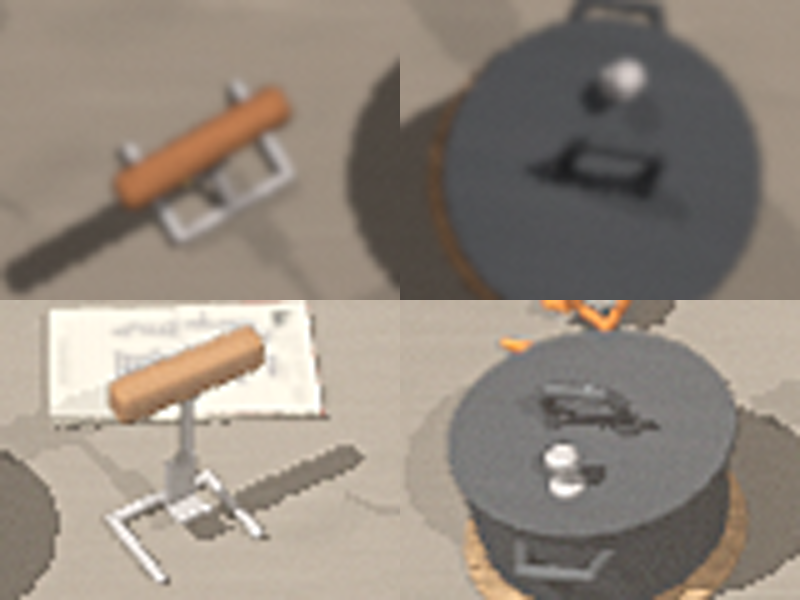

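View pics/crop1.png

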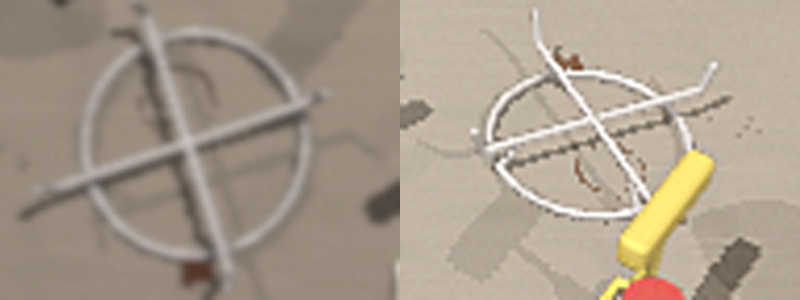

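Top and side pictures show the brown lifter at about (258,195) in top with its hook pointing up-left, the pot at (337,187) with the loop leaning toward the knob, and the stand at (177,205) with its ends roughly along world x and y. Next I fit capsule models to both clouds.

```bash
cat > fit.py <<'E'
from h import *
from scipy.optimize import least_squares
def capd(X,a,b,r):
    a,b=np.array(a,float),np.array(b,float); d=b-a
    t=np.clip((X-a)@d/(d@d),0,1); return np.linalg.norm(X-a-t[:,None]*d,axis=1)-r
def local(X,c,yaw,z):
    s,co=np.sin(yaw),np.cos(yaw); Y=X-[c[0],c[1],z]
    return np.c_[co*Y[:,0]+s*Y[:,1],-s*Y[:,0]+co*Y[:,1],Y[:,2]]
def lid_caps(l):
    bx,bz=40*np.sin(l),5+40*np.cos(l)
    return [((bx,-17,bz),(bx,17,bz),5),((0,-25,5),(bx,-21,bz),4),((0,25,5),(bx,21,bz),4),((56,0,8),(56,0,21),11)]
def lifter_caps(_): return [((0,-43,150),(0,43,150),13),((-40,-40,4),(34,-40,4),4),((-40,40,4),(34,40,4),4),((-40,-40,4),(-40,40,4),4)]
def stand_caps(_):
    s=.7071; return [((-95*s,-95*s,30),(95*s,95*s,30),3.5),((-95*s,95*s,30),(95*s,-95*s,30),3.5)]+[((95*s*i,95*s*j,30),(107*s*i,107*s*j,57),3.5) for i in(1,-1) for j in(1,-1)]
def fit(clouds,x0,caps,zmin,zmax,R,free=True,verbose=True):
    """x0: x,y(mm),yaw,z0 per camera..., lean"""
    sets=[]
    for i,P in enumerate(clouds):
        X=P.reshape(-1,3)*1000; X=X[~np.isnan(X[:,0])]
        m=(np.hypot(*(X[:,:2]-x0[:2]).T)<R)&(X[:,2]>zmin)&(X[:,2]<zmax); sets.append(X[m])
    n=len(clouds)
    def res(p):
        return np.concatenate([np.min([capd(local(X,p[:2],p[2],p[3+i]),*c) for c in caps(p[-1])],0) for i,X in enumerate(sets)])
    s=least_squares(res,x0,loss="soft_l1",f_scale=2.); r=res(s.x)
    if verbose: print([len(q) for q in sets],"xy",s.x[:2].round(1),"yaw deg",np.degrees(s.x[2]).round(1),"z",s.x[3:3+n].round(1),"lean",s.x[-1].round(3),"med|r|",np.median(abs(r)).round(2))
    return s.x
E
python3 - <<'E'
from fit import *
C=[cloud(n,np.load(f"pics/{n}0.npz")["d"]) for n in("top","side")]
for sel in (C,C[:1],C[1:]):
    k=len(sel)
    fit(sel,[559.5,-236,-.15]+[103]*k+[.35],lid_caps,113,170,75)
    fit(sel,[529,2,.553]+[0]*k+[0],lifter_caps,120,190,75)
    fit(sel,[529,2,.553]+[-4]*k+[0],lifter_caps,3,190,75)
    fit(sel,[497,263,1.1]+[-4]*k+[0],stand_caps,18,70,125)
# plate circle from side + top with edges
for n,P in zip(("top","side"),C):
    X=P.reshape(-1,3)*1000; m=(np.hypot(X[:,0]-559.5,X[:,1]+236)<115)&(X[:,2]>92)&(X[:,2]<113); c,r=cv2.minEnclosingCircle(X[m][:,:2].astype(np.float32)); print(n,"plate",np.median(X[m][:,2]),c,r)
E
```

```text
[142, 121] xy [ 558.9 -235.8] yaw deg -9.6 z [104.9 104.4] lean 0.39 med|r| 1.41
[328, 310] xy [5.304e+02 1.000e-01] yaw deg 31.8 z [2.7 1.8] lean 0.0 med|r| 1.35
[475, 522] xy [5.311e+02 4.000e-01] yaw deg 31.9 z [3.1 2.5] lean 0.0 med|r| 1.87
[332, 252] xy [497.7 262.5] yaw deg 65.3 z [ 1.5 -0.5] lean 0.0 med|r| 1.38
[142] xy [ 558.3 -235. ] yaw deg -8.7 z [104.2] lean 0.367 med|r| 1.28
[328] xy [529.    2.1] yaw deg 32.1 z [2.7] lean 0.0 med|r| 1.27
[475] xy [530.4   1.6] yaw deg 32.2 z [3.1] lean 0.0 med|r| 1.54
[332] xy [496.8 263.8] yaw deg 65.3 z [1.5] lean 0.0 med|r| 1.11
[121] xy [ 559.4 -236.4] yaw deg -11.0 z [104.6] lean 0.409 med|r| 1.25
[310] xy [531.5  -1.7] yaw deg 31.3 z [1.8] lean 0.0 med|r| 1.37
[522] xy [532.2  -1. ] yaw deg 31.5 z [2.4] lean 0.0 med|r| 2.05
[252] xy [498.9 261.1] yaw deg 65.3 z [-0.5] lean 0.0 med|r| 1.35
top plate 102.97627731581471 (559.6106567382812, -236.01239013671875) 96.5190200805664
side plate 102.88939297515986 (562.4789428710938, -239.3099822998047) 98.18313598632812
```

Emit:
{"api": "send_rows", "payload": {"series": [0,0,0,0.22,0,0,0,0.22,0,0,0,0.22,0,0,0,0.22,-0.12,0,0,0,-0.12,0,0,0,-0.12,0,0,0,-0.12,0,0,0], "jaw": 1}}

```text
time: 1.1
position: [0.3101, 0.4506, 0.2309]
tool_rot: [0.0, 0.487, 0.873, -0.0]
contact_force: [0.6, -0.5, 0.3]
gripper_width: 1.003
grasp_force: 0.0
```

```bash
cat > go.py <<'E'
import sys; from h import *
def pose():
    s=state(); w,x,y,z=s["tool_rot"]; h=np.degrees(np.arctan2(1-2*(x*x+z*z),2*(x*y-w*z)))
    return s,s["position"],h   # h: heading of tool y
def go(x,y,z,head):
    s,p,h=pose(); a=np.radians(h); d=np.array([x,y,z])-p
    print("t",round(s["time"],2),"p",p.round(4),"h",h.round(2),"F",s["contact_force"].round(2),"w",round(s["gripper_width"],3),"g",round(s["grasp_force"],1))
    print("total units x,y,z,turn", ((-np.sin(a)*d[0]+np.cos(a)*d[1])/.4).round(4),((np.cos(a)*d[0]+np.sin(a)*d[1])/.4).round(4),(-d[2]/.4).round(4),((h-head+180)%360-180)/45)
if __name__=="__main__": go(*map(float,sys.argv[1:5]))
E
python3 go.py 0.5304 0.0 0.24 31.8
```

```text
t 1.1 p [0.3101 0.4506 0.2309] h 31.68 F [ 0.58 -0.49  0.27] w 1.003 g 0.0
total units x,y,z,turn -1.2478 -0.1228 -0.0227 -0.002732849828144405
```

Emit:
{"api": "send_rows", "payload": {"series": [-0.13,-0.015,0,0,-0.14,-0.015,0,0,-0.14,-0.015,0,0,-0.14,-0.015,0,0,-0.14,-0.015,0,0,-0.14,-0.015,0,0,-0.14,-0.015,0,0,-0.1,-0.01,0,0]}}

```text
time: 2.1
position: [0.4956, 0.061, 0.2312]
tool_rot: [0.0, 0.488, 0.873, -0.0]
contact_force: [-0.2, 0.0, 0.5]
gripper_width: 1.001
grasp_force: 0.0
```

Emit:
{"api": "send_rows", "payload": {"series": [0,0,0,0]}}

```text
time: 2.22
position: [0.4959, 0.0599, 0.2312]
tool_rot: [0.0, 0.49, 0.872, -0.0]
contact_force: [0.8, 0.3, -0.4]
gripper_width: 1.001
grasp_force: 0.0
```

```bash
python3 go.py 0.5304 0.0 0.134 31.8
```

```text
t 2.23 p [0.4959 0.0599 0.2312] h 31.28 F [ 0.75  0.32 -0.37] w 1.001 g 0.0
total units x,y,z,turn -0.1727 -0.004 0.243 -0.011632278879589345
```

Emit:
{"api": "send_rows", "payload": {"series": [-0.09,-0.002,0,0,-0.083,-0.002,0,-0.01,0,0,0.06,0,0,0,0.08,0,0,0,0.08,0,0,0,0.035,0,0,0,0,0]}}

```text
time: 3.1
position: [0.5294, 0.0048, 0.1287]
tool_rot: [-0.001, 0.483, 0.875, -0.001]
contact_force: [-0.6, -0.3, 0.1]
gripper_width: 1.003
grasp_force: 0.0
```

```bash
python3 go.py 0.5304 0.0 0.129 31.8
```

```text
t 3.1 p [0.5294 0.0048 0.1287] h 32.18 F [-0.57 -0.26  0.09] w 1.003 g 0.0
total units x,y,z,turn -0.0114 -0.0043 -0.0008 0.008467433261026574
```

Emit:
{"api": "send_rows", "payload": {"series": [-0.011,-0.004,0,0.008,0,0,0,0]}}

```text
time: 3.35
position: [0.5321, -0.001, 0.1306]
tool_rot: [0.001, 0.487, 0.873, 0.001]
contact_force: [0.5, -0.2, 0.7]
gripper_width: 1.004
grasp_force: 0.0
```

Emit:
{"api": "send_rows", "payload": {"series": [0,0,0,0,0,0,0,0,0,0,0,0,0,0,0,0,0,0,0,0,0,0,0,0], "jaw": 0, "newtons": 60}}

```text
time: 4.1
position: [0.5313, -0.0003, 0.1295]
tool_rot: [0.0, 0.487, 0.874, 0.0]
contact_force: [1.0, 0.6, 1.4]
gripper_width: 0.27
grasp_force: 59.0
```

```bash
python3 go.py 0.5304 0.0 0.129 31.8
```

```text
t 4.1 p [ 5.313e-01 -3.000e-04  1.295e-01] h 31.77 F [1.   0.6  1.43] w 0.27 g 59.0
total units x,y,z,turn 0.0019 -0.0015 0.0012 -0.0005703032427732069
```

Emit:
{"api": "send_rows", "payload": {"series": [0,0,-0.02,0,0,0,-0.08,0,0,0,-0.09,0,0,0,-0.1,0,0,0,-0.09,0,0,0,0,0.2,0,0,0,0.2,0,0,0,0.2], "newtons": 80}}

```text
time: 5.1
position: [0.5305, -0.0008, 0.2812]
tool_rot: [-0.0, 0.679, 0.734, -0.0]
contact_force: [-0.3, -0.5, -2.6]
gripper_width: 0.27
grasp_force: 78.9
```

Emit:
{"api": "send_rows", "payload": {"series": [0,0,0,0.2,0,0,0,0.12,0,0,0,0]}}

```text
time: 5.48
position: [0.5306, -0.0007, 0.2811]
tool_rot: [-0.0, 0.764, 0.646, -0.0]
contact_force: [-0.5, 0.3, -2.4]
gripper_width: 0.27
grasp_force: 78.9
```

```bash
python3 go.py 0.5294 -0.231 0.28 -9.6
```

```text
t 5.47 p [ 0.5306 -0.0007  0.2811] h -9.58 F [-0.47  0.26 -2.35] w 0.27 g 78.9
total units x,y,z,turn -0.5682 0.093 0.0027 0.0003628005570779654
```

Emit:
{"api": "send_rows", "payload": {"series": [-0.04,0.006,-0.025,0,-0.075,0.012,-0.025,0,-0.08,0.013,0,0,-0.08,0.013,0,0,-0.08,0.013,0,0,-0.08,0.013,0,0,-0.08,0.013,0,0,-0.053,0.01,0,0]}}

```text
time: 6.48
position: [0.5287, -0.2342, 0.3023]
tool_rot: [0.001, 0.765, 0.645, -0.0]
contact_force: [0.6, 0.1, -1.9]
gripper_width: 0.268
grasp_force: 78.9
```

Emit:
{"api": "send_rows", "payload": {"series": [0,0,0,0,0,0,0,0]}}

```text
time: 6.72
position: [0.5297, -0.2304, 0.3016]
tool_rot: [-0.0, 0.764, 0.646, 0.0]
contact_force: [0.4, 0.5, -3.0]
gripper_width: 0.272
grasp_force: 78.9
```

```bash
python3 go.py 0.5294 -0.231 0.25 -9.6
python3 - <<'E'
from fit import *
C=[shot(n,n+"1")[1] for n in("top","side")]
fit(C,[529.4,-231,-.16]+[155]*2+[0],lifter_caps,280,345,75)
fit(C,[529.4,-231,-.16]+[155]*2+[0],lifter_caps,156,210,75)
fit(C,[529.4,-231,-.16]+[155]*2+[0],lifter_caps,156,345,75)
E
```

```text
t 6.72 p [ 0.5297 -0.2304  0.3016] h -9.59 F [ 0.36  0.47 -3.04] w 0.272 g 78.9
total units x,y,z,turn -0.0017 -0.0005 0.129 0.00019660828028488848
[174, 354] xy [ 531.4 -227.3] yaw deg -8.1 z [174.6 173.6] lean 0.0 med|r| 1.65
[154, 174] xy [ 540.3 -225. ] yaw deg -1000.9 z [177.1 178.7] lean 0.0 med|r| 6.52
[346, 617] xy [ 539.2 -228.9] yaw deg 3.7 z [176.1 176.4] lean 0.0 med|r| 3.07
```

Emit:
{"api": "send_rows", "payload": {"series": [0,0,0.05,0,0,0,0.06,0,0,0,0.04,0,0,0,0.006,0,0,0,0,0,0,0,0,0]}}

```text
time: 7.58
position: [0.5303, -0.231, 0.2399]
tool_rot: [0.001, 0.764, 0.645, 0.001]
contact_force: [0.1, 0.1, -1.8]
gripper_width: 0.27
grasp_force: 78.9
```

Emit:
{"api": "send_rows", "payload": {"series": [0,0,0.004,0,0,0,0.004,0,0,0,0,0]}}

```text
time: 7.95
position: [0.5297, -0.2307, 0.2356]
tool_rot: [-0.0, 0.764, 0.645, 0.0]
contact_force: [0.0, -0.1, -2.2]
gripper_width: 0.27
grasp_force: 78.9
```

Emit:
{"api": "send_rows", "payload": {"series": [0,0,0.004,0,0,0,0,0]}}

```text
time: 8.2
position: [0.5296, -0.2307, 0.2339]
tool_rot: [-0.0, 0.764, 0.645, -0.0]
contact_force: [-0.3, -0.6, -2.6]
gripper_width: 0.268
grasp_force: 78.9
```

Emit:
{"api": "send_rows", "payload": {"series": [0,0,0.003,0,0,0,0,0]}}

```text
time: 8.45
position: [0.5297, -0.2307, 0.2328]
tool_rot: [-0.0, 0.764, 0.645, -0.0]
contact_force: [-0.2, -0.3, -1.7]
gripper_width: 0.267
grasp_force: 78.9
```

Emit:
{"api": "send_rows", "payload": {"series": [0,0,0.003,0,0,0,0,0]}}

```text
time: 8.7
position: [0.5299, -0.2308, 0.2322]
tool_rot: [0.0, 0.764, 0.645, 0.0]
contact_force: [-0.8, 1.3, 0.2]
gripper_width: 0.272
grasp_force: 79.3
```

Emit:
{"api": "send_rows", "payload": {"series": [0,0,0.003,0,0,0,0,0]}}

```text
time: 8.95
position: [0.5301, -0.231, 0.2319]
tool_rot: [0.0, 0.764, 0.645, 0.001]
contact_force: [-2.0, -0.2, 6.8]
gripper_width: 0.271
grasp_force: 80.4
```

Emit:
{"api": "send_rows", "payload": {"series": [0,0,-0.0105,0,0,0.02,0,0,0,0.025,0,0,0,0.025,0,0,0,0.02,0,0,0,0.01,0,0,0,0,0,0]}}

```text
time: 9.82
position: [0.5692, -0.2376, 0.2345]
tool_rot: [-0.0, 0.764, 0.645, -0.0]
contact_force: [-0.2, 0.2, -2.6]
gripper_width: 0.272
grasp_force: 79.0
```

Emit:
{"api": "send_rows", "payload": {"series": [0,0.008,0,0,0,0,0,0]}}

```text
time: 10.07
position: [0.5724, -0.2379, 0.2348]
tool_rot: [0.0, 0.764, 0.645, 0.0]
contact_force: [0.1, 0.2, -2.4]
gripper_width: 0.272
grasp_force: 78.9
```

Emit:
{"api": "send_rows", "payload": {"series": [0,0.005,0,0,0,0,0,0]}}

```text
time: 10.32
position: [0.5744, -0.2382, 0.2348]
tool_rot: [0.0, 0.764, 0.645, 0.0]
contact_force: [0.3, 0.1, -3.0]
gripper_width: 0.271
grasp_force: 79.0
```

```bash
python3 go.py 0.5738 -0.2385 0.2355 -9.6
```

```text
t 10.32 p [ 0.5744 -0.2382  0.2348] h -9.63 F [ 0.3   0.08 -2.95] w 0.271 g 79.0
total units x,y,z,turn -0.001 -0.0014 -0.0018 -0.0006111192812322012
```

Emit:
{"api": "send_rows", "payload": {"series": [0,0.005,0,0,0,0,0,0]}}

```text
time: 10.58
position: [0.5755, -0.2386, 0.2345]
tool_rot: [-0.001, 0.764, 0.645, -0.001]
contact_force: [-2.4, 0.1, -1.5]
gripper_width: 0.268
grasp_force: 79.2
```

Emit:
{"api": "send_rows", "payload": {"series": [0,0.005,0,0,0,0,0,0]}}

```text
time: 10.82
position: [0.5778, -0.2388, 0.2343]
tool_rot: [-0.001, 0.764, 0.645, -0.0]
contact_force: [-2.4, 1.6, -3.0]
gripper_width: 0.273
grasp_force: 79.0
```

```bash
python3 - <<'E'
from h import *
im,P=shot("side","side2"); im2,_=shot("top","top2")
def cr(I,u0,u1,v0,v1): return cv2.resize(I[v0:v1,u0:u1,::-1],(400,300),interpolation=cv2.INTER_CUBIC)
cv2.imwrite("pics/crop2.png",np.hstack([cr(im,142,222,140,200),cr(im2,297,377,152,212)]))
E
```

```text
(no output)
```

View pics/crop2.png

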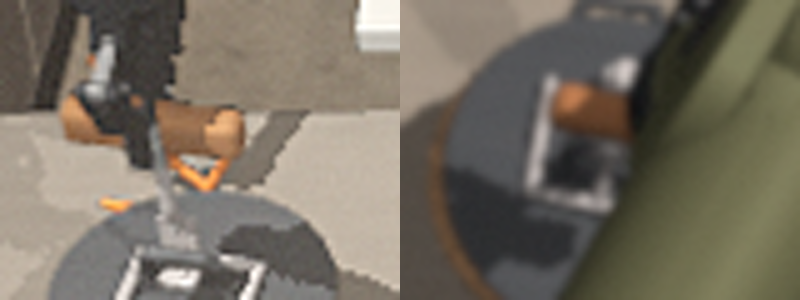

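Crop cut too high: it shows the lifter's feet on the lid and the bright hook at (185,275), the loop is below. I crop lower from the saved picture.

```bash
python3 - <<'E'
from h import *
I=cv2.imread("pics/side2.png"); print(proj("side",[[.574,-.2385,.145]]))
cv2.imwrite("pics/crop3.png",cv2.resize(I[175:220,155:215],(640,480),interpolation=cv2.INTER_CUBIC))
E
```

```text
[[177.26876963 190.19429054]]
```

View pics/crop3.png

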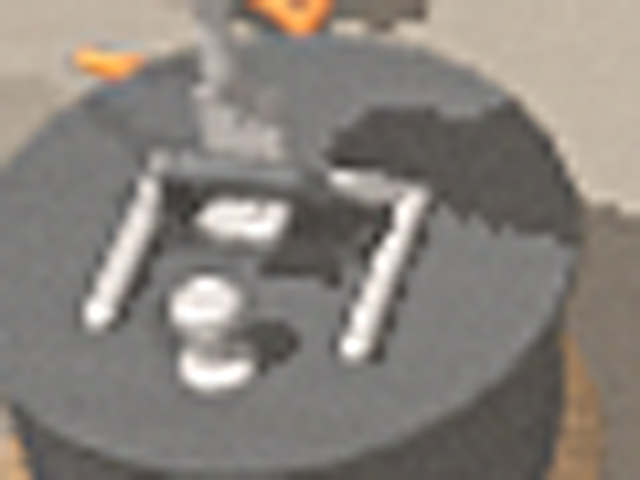

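Emit:
{"api": "send_rows", "payload": {"series": [0,-0.004,0,0,0,0,-0.007,0,0,0,-0.006,0,0,0,0,0]}}

```text
time: 11.42
position: [0.5772, -0.2388, 0.2405]
tool_rot: [0.001, 0.764, 0.645, 0.001]
contact_force: [-0.7, 0.5, -2.1]
gripper_width: 0.271
grasp_force: 79.0
```

Emit:
{"api": "send_rows", "payload": {"series": [0,0,-0.003,0,0,0,0,0]}}

```text
time: 11.68
position: [0.5768, -0.2387, 0.2412]
tool_rot: [0.0, 0.764, 0.645, 0.0]
contact_force: [-0.1, 0.5, -2.6]
gripper_width: 0.272
grasp_force: 79.0
```

Emit:
{"api": "send_rows", "payload": {"series": [0,0,-0.003,0,0,0,0,0]}}

```text
time: 11.92
position: [0.5767, -0.2387, 0.2424]
tool_rot: [0.0, 0.764, 0.645, 0.0]
contact_force: [0.2, 0.4, -2.1]
gripper_width: 0.269
grasp_force: 79.0
```

Emit:
{"api": "send_rows", "payload": {"series": [0,0,-0.003,0,0,0,0,0]}}

```text
time: 12.18
position: [0.5766, -0.2386, 0.2433]
tool_rot: [-0.0, 0.764, 0.645, -0.0]
contact_force: [0.2, -0.3, -3.4]
gripper_width: 0.268
grasp_force: 78.8
```

Emit:
{"api": "send_rows", "payload": {"series": [0,-0.006,0,0,0,0,0,0]}}

```text
time: 12.42
position: [0.5742, -0.2382, 0.2434]
tool_rot: [-0.0, 0.764, 0.645, 0.0]
contact_force: [0.9, -0.9, -5.6]
gripper_width: 0.272
grasp_force: 78.7
```

Emit:
{"api": "send_rows", "payload": {"series": [0,-0.006,0,0,0,0,0,0]}}

```text
time: 12.68
position: [0.5717, -0.2378, 0.2434]
tool_rot: [-0.0, 0.764, 0.645, 0.0]
contact_force: [0.7, -0.1, -5.0]
gripper_width: 0.266
grasp_force: 78.7
```

Emit:
{"api": "send_rows", "payload": {"series": [0,-0.006,-0.0005,0,0,0,0,0]}}

```text
time: 12.92
position: [0.5689, -0.2373, 0.2433]
tool_rot: [-0.001, 0.764, 0.645, -0.0]
contact_force: [0.7, -0.5, -6.8]
gripper_width: 0.271
grasp_force: 78.6
```

Emit:
{"api": "send_rows", "payload": {"series": [0,-0.006,-0.001,0,0,0,0,0]}}

```text
time: 13.18
position: [0.5673, -0.2373, 0.2444]
tool_rot: [0.0, 0.764, 0.645, 0.0]
contact_force: [2.1, -0.4, -7.0]
gripper_width: 0.273
grasp_force: 78.8
```

Emit:
{"api": "send_rows", "payload": {"series": [0,-0.006,-0.001,0,0,0,0,0]}}

```text
time: 13.42
position: [0.565, -0.237, 0.2449]
tool_rot: [0.0, 0.764, 0.645, 0.0]
contact_force: [3.1, -0.8, -5.9]
gripper_width: 0.27
grasp_force: 78.8
```

Emit:
{"api": "send_rows", "payload": {"series": [0,-0.006,-0.0005,0,0,0,0,0]}}

```text
time: 13.68
position: [0.5625, -0.2364, 0.245]
tool_rot: [0.0, 0.764, 0.645, 0.0]
contact_force: [2.6, -2.0, -4.8]
gripper_width: 0.274
grasp_force: 78.9
```

Emit:
{"api": "send_rows", "payload": {"series": [0,-0.006,-0.0005,0,0,0,0,0]}}

```text
time: 13.92
position: [0.5602, -0.236, 0.2454]
tool_rot: [0.0, 0.764, 0.645, 0.0]
contact_force: [1.7, -1.0, -2.8]
gripper_width: 0.269
grasp_force: 79.1
```

Emit:
{"api": "send_rows", "payload": {"series": [0,-0.006,0,0,0,0,0,0]}}

```text
time: 14.18
position: [0.5579, -0.2355, 0.2454]
tool_rot: [0.0, 0.764, 0.645, 0.0]
contact_force: [3.7, -0.7, -2.2]
gripper_width: 0.27
grasp_force: 79.3
```

Emit:
{"api": "send_rows", "payload": {"series": [0,-0.005,0,0,0,0,0,0]}}

```text
time: 14.42
position: [0.5556, -0.235, 0.245]
tool_rot: [-0.0, 0.764, 0.645, 0.0]
contact_force: [2.9, -0.3, -2.9]
gripper_width: 0.269
grasp_force: 79.3
```

Emit:
{"api": "send_rows", "payload": {"series": [0,-0.005,0,0,0,0,0,0]}}

```text
time: 14.68
position: [0.5536, -0.2346, 0.2449]
tool_rot: [-0.0, 0.764, 0.645, 0.0]
contact_force: [2.8, -0.6, -2.2]
gripper_width: 0.265
grasp_force: 79.4
```

```bash
python3 - <<'E'
from h import *
im,P=shot("side","side3")
for t in("side0","side2","side3"):
    z=np.load(f"pics/{t}.npz"); Q=cloud("side",z["d"])*1000; g=z["im"].astype(int)
    X=Q.reshape(-1,3); G=g.reshape(-1,3).min(1)
    m=(np.hypot(X[:,0]-614,X[:,1]+245)<18)&(X[:,2]>116)&(X[:,2]<150); print(t,"knob",m.sum(),np.median(X[m],0).round(1),X[m].mean(0).round(1))
    b=g[196:225,160:190].min(2); v,u=np.nonzero(b>150); print("bright centroid",u.mean()+160,v.mean()+196,len(u))
I=cv2.imread("pics/side3.png")
cv2.imwrite("pics/crop4.png",cv2.resize(I[165:225,145:225],(800,600),interpolation=cv2.INTER_CUBIC))
E
```

```text
side0 knob 38 [ 621.  -246.   131.5] [ 619.9 -245.8  130.2]
bright centroid 174.02083333333334 205.47916666666666 48
side2 knob 34 [ 621.9 -245.8  132. ] [ 620.6 -246.4  131.2]
bright centroid 174.14851485148515 203.22772277227722 101
side3 knob 35 [ 616.9 -245.8  131.9] [ 616.4 -246.5  130.3]
bright centroid 173.98245614035088 203.8421052631579 57
```

View pics/crop4.png

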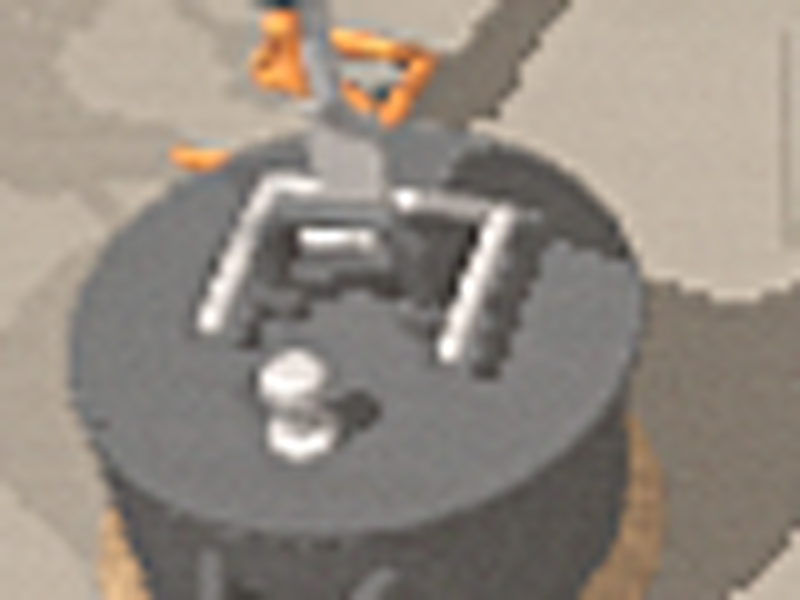

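The crop shows the bar dark, just behind the bright lip at (340,240), loop nearly upright; the lid slid about 4 mm within its play. I pull until the stop is felt.

Emit:
{"api": "send_rows", "payload": {"series": [0,-0.005,0,0,0,0,0,0]}}

```text
time: 14.98
position: [0.5516, -0.2343, 0.2449]
tool_rot: [-0.0, 0.764, 0.645, 0.0]
contact_force: [3.4, 0.5, -1.9]
gripper_width: 0.269
grasp_force: 79.3
```

Emit:
{"api": "send_rows", "payload": {"series": [0,-0.005,0,0,0,0,0,0]}}

```text
time: 15.22
position: [0.5505, -0.2344, 0.2451]
tool_rot: [0.001, 0.764, 0.645, 0.001]
contact_force: [4.8, -1.8, -4.0]
gripper_width: 0.271
grasp_force: 79.3
```

Emit:
{"api": "send_rows", "payload": {"series": [0,-0.005,0,0,0,0,0,0]}}

```text
time: 15.48
position: [0.5495, -0.2342, 0.2456]
tool_rot: [0.002, 0.764, 0.645, 0.001]
contact_force: [6.6, -1.7, -3.4]
gripper_width: 0.266
grasp_force: 79.6
```

```bash
python3 go.py 0.5505 -0.234 0.245 -9.6; python3 - <<'E'
from h import *
shot("side","side4"); im,_=shot("top","top4")
for t in("side0","side3","side4"):
    Q=cloud("side",np.load(f"pics/{t}.npz")["d"])*1000; X=Q.reshape(-1,3)
    m=(np.hypot(X[:,0]-614,X[:,1]+245)<22)&(X[:,2]>116)&(X[:,2]<150); print(t,X[m].mean(0).round(1))
    m=(np.hypot(X[:,0]-559,X[:,1]+238)<130)&(X[:,2]>55)&(X[:,2]<80)&(X[:,0]>640); print(" pot/ear",m.sum(),X[m].mean(0).round(1))
E
```

```text
t 15.47 p [ 0.5495 -0.2342  0.2456] h -9.62 F [ 6.62 -1.67 -3.36] w 0.266 g 79.6
total units x,y,z,turn 0.0008 0.0023 0.0016 -0.0004645339840427217
side0 [ 619.9 -245.8  130.2]
 pot/ear 126 [ 652.6 -238.    72.9]
side3 [ 616.4 -246.5  130.3]
 pot/ear 125 [ 652.9 -241.3   73.1]
side4 [ 616.1 -246.6  132.4]
 pot/ear 124 [ 653.  -241.8   73.3]
```

Emit:
{"api": "send_rows", "payload": {"series": [0,0.003,0,0,0,0.0035,0,0,0,0,0,0]}}

```text
time: 15.95
position: [0.5507, -0.2344, 0.245]
tool_rot: [0.0, 0.764, 0.645, 0.0]
contact_force: [4.5, -1.2, -3.4]
gripper_width: 0.268
grasp_force: 79.3
```

Emit:
{"api": "send_rows", "payload": {"series": [0,0,-0.003,0,0,0,-0.003,0,0,0,-0.003,0,0,0,0,0]}}

```text
time: 16.45
position: [0.5498, -0.2341, 0.2481]
tool_rot: [-0.001, 0.764, 0.645, -0.0]
contact_force: [2.8, -0.6, -6.0]
gripper_width: 0.276
grasp_force: 79.0
```

Emit:
{"api": "send_rows", "payload": {"series": [0,0,-0.004,0,0,0,-0.004,0,0,0,-0.004,0,0,0,0,0]}}

```text
time: 16.95
position: [0.55, -0.2341, 0.2531]
tool_rot: [-0.001, 0.764, 0.645, -0.0]
contact_force: [0.1, -0.5, -8.4]
gripper_width: 0.271
grasp_force: 78.7
```

Emit:
{"api": "send_rows", "payload": {"series": [0,0,-0.005,0,0,0,-0.008,0,0,0,-0.01,0,0,0,-0.01,0,0,0,-0.01,0,0,0,-0.005,0,0,0,0,0,0,0,0,0]}}

```text
time: 17.95
position: [0.5503, -0.2342, 0.2723]
tool_rot: [-0.0, 0.764, 0.645, -0.0]
contact_force: [0.4, 0.1, -9.1]
gripper_width: 0.268
grasp_force: 78.8
```

```bash
cat > lid.py <<'E'
from h import *
import sys
def plane(cx,cy,z0,tag,cams=("side","top")):
    for n in cams:
        im,P=shot(n,n+tag); X=P.reshape(-1,3)*1000; X=X[~np.isnan(X[:,0])]
        m=(np.hypot(X[:,0]-cx,X[:,1]-cy)<100)&(abs(X[:,2]-z0)<14); Y=X[m]
        for _ in range(4):
            A=np.c_[Y[:,0]-cx,Y[:,1]-cy,np.ones(len(Y))]; c=np.linalg.lstsq(A,Y[:,2],rcond=None)[0]
            Xr=X[np.hypot(X[:,0]-cx,X[:,1]-cy)<106]; r=Xr[:,2]-np.c_[Xr[:,0]-cx,Xr[:,1]-cy,np.ones(len(Xr))]@c
            Y=Xr[abs(r)<5]
        cc,rad=cv2.minEnclosingCircle(Y[:,:2].astype(np.float32))
        print(n,len(Y),"slope deg x,y",np.degrees(c[:2]).round(2),"z",c[2].round(1),"circle",np.round(cc,1),round(rad,1))
if __name__=="__main__": plane(*map(float,sys.argv[1:4]),sys.argv[4])
E
python3 lid.py 555 -236 128 5; python3 go.py 0.55 -0.234 0.3 -9.6
python3 - <<'E'
from h import *
I=cv2.imread("pics/side5.png"); cv2.imwrite("pics/crop5.png",cv2.resize(I[145:235,125:245],(800,600),interpolation=cv2.INTER_CUBIC))
E
```

```text
side 1507 slope deg x,y [ 1.52 -0.17] z 129.0 circle [ 558.2 -236.9] 98.8
top 1599 slope deg x,y [ 1.44 -0.73] z 129.4 circle [ 556.5 -232.5] 95.5
t 18.05 p [ 0.5504 -0.2341  0.2723] h -9.63 F [-0.41 -1.04 -8.4 ] w 0.273 g 78.8
total units x,y,z,turn 0.0002 -0.001 -0.0691 -0.0006546262103288175
```

View pics/crop5.png

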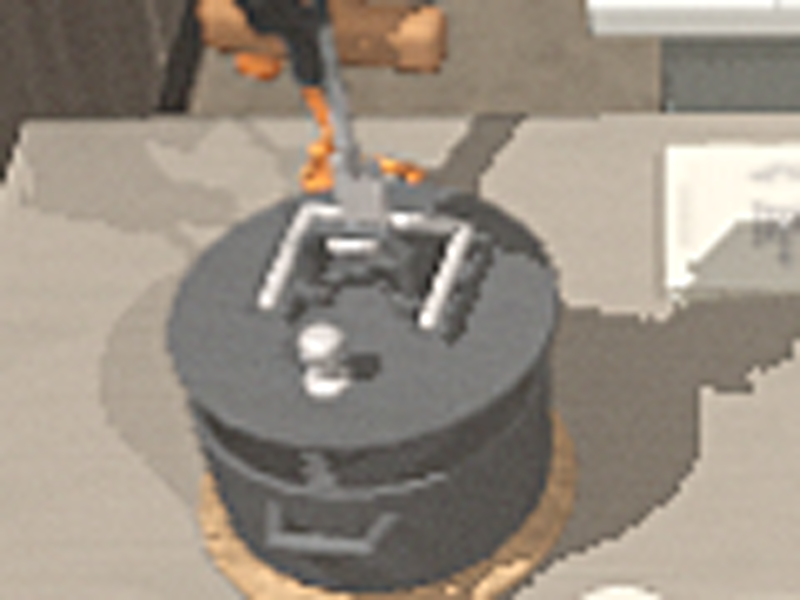

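Lid hangs level clear of the pot, feet at (290,250)-(430,320) above it. I check the lifter's own tilt and the offset lid-to-hand.

```bash
python3 - <<'E'
from fit import *
def feet(_): return lifter_caps(0)[1:]
for n in("side","top"):
    z=np.load(f"pics/{n}5.npz"); P=cloud(n,z["d"]); P=np.where((z["im"].min(2)>130)[...,None],P,np.nan)
    X=P.reshape(-1,3)*1000; m=(np.hypot(X[:,0]-553,X[:,1]+235)<62)&(X[:,2]>135)&(X[:,2]<165)
    fit([P],[553,-235,-.167,142,0],feet,135,160,62)
    Y=X[m]; 
    if m.sum()>10:
        u=local(Y,(553,-235),-.167,0); k=abs(abs(u[:,1])-40)<8; print(n,k.sum(),"foot slope deg",np.degrees(np.polyfit(u[k,0],u[k,2],1)[0]))
# baseline lid plane bias
for n in("side0","top0"):
    X=cloud(n[:-1],np.load(f"pics/{n}.npz")["d"]).reshape(-1,3)*1000; m=(np.hypot(X[:,0]-559,X[:,1]+236)<95)&(abs(X[:,2]-103)<5); Y=X[m]
    c=np.linalg.lstsq(np.c_[Y[:,:2],np.ones(len(Y))],Y[:,2],rcond=None)[0]; print(n,"baseline slope",np.degrees(c[:2]).round(2))
E
```

```text
[113] xy [ 554.3 -235.6] yaw deg -10.1 z [143.6] lean 0.0 med|r| 1.01
side 85 foot slope deg 0.33900153855594833
[90] xy [ 557.5 -231.1] yaw deg 1.7 z [147.4] lean 0.0 med|r| 1.66
top 53 foot slope deg -0.6316460802704471
side0 baseline slope [-0.13 -0.01]
top0 baseline slope [-0.06  0.11]
```

Emit:
{"api": "send_rows", "payload": {"series": [0.004,-0.001,-0.006,0,0.01,-0.003,-0.01,0,0.017,-0.005,-0.01,0,0.024,-0.007,-0.005,0,0.031,-0.009,0,0,0.036,-0.0105,0,0,0.038,-0.011,0,0,0.038,-0.011,0,0]}}

```text
time: 19.05
position: [0.5407, -0.1507, 0.2848]
tool_rot: [-0.0, 0.764, 0.646, 0.0]
contact_force: [0.1, 0.2, -8.2]
gripper_width: 0.27
grasp_force: 78.8
```

Emit:
{"api": "send_rows", "payload": {"series": [0.038,-0.011,0,0,0.038,-0.011,0,0,0.038,-0.011,0,0,0.038,-0.011,0,0,0.038,-0.011,0,0,0.038,-0.011,0,0,0.038,-0.011,0,0,0.038,-0.011,0,0]}}

```text
time: 20.05
position: [0.5266, -0.0255, 0.2849]
tool_rot: [0.0, 0.764, 0.645, 0.0]
contact_force: [-0.5, -0.9, -9.2]
gripper_width: 0.273
grasp_force: 78.8
```

Emit:
{"api": "send_rows", "payload": {"series": [0.038,-0.011,0,0,0.038,-0.011,0,0,0.038,-0.011,0,0,0.038,-0.011,0,0,0.038,-0.011,0,0,0.038,-0.011,0,0,0.038,-0.011,0,0,0.038,-0.011,0,0]}}

```text
time: 21.05
position: [0.5122, 0.1003, 0.2849]
tool_rot: [-0.0, 0.764, 0.645, 0.0]
contact_force: [0.3, 1.3, -7.7]
gripper_width: 0.272
grasp_force: 78.8
```

```bash
python3 go.py 0.493 0.2632 0.285 -9.6
```

```text
t 21.05 p [0.5122 0.1003 0.2849] h -9.63 F [ 0.27  1.26 -7.66] w 0.272 g 78.8
total units x,y,z,turn 0.3934 -0.1154 -0.0002 -0.000720652832356134
```

Emit:
{"api": "send_rows", "payload": {"series": [0.038,-0.011,0,0,0.038,-0.011,0,0,0.038,-0.011,0,0,0.038,-0.011,0,0,0.038,-0.011,0,0,0.038,-0.011,0,0,0.038,-0.011,0,0,0.036,-0.01,0,0]}}

```text
time: 22.05
position: [0.4981, 0.2253, 0.2849]
tool_rot: [0.0, 0.764, 0.645, 0.0]
contact_force: [0.0, -0.3, -8.6]
gripper_width: 0.269
grasp_force: 78.8
```

Emit:
{"api": "send_rows", "payload": {"series": [0.032,-0.009,0,0,0.026,-0.008,0,0,0.018,-0.006,0,0,0.01,-0.003,0,0,0.004,-0.001,0,0,0,0,0,0,0,0,0,0,0,0,0,0]}}

```text
time: 23.05
position: [0.4937, 0.2611, 0.285]
tool_rot: [0.0, 0.764, 0.645, 0.0]
contact_force: [0.4, -0.5, -8.2]
gripper_width: 0.266
grasp_force: 78.8
```

```bash
python3 go.py 0.493 0.2632 0.285 -9.6; python3 lid.py 498 262.5 141 6; python3 - <<'E'
from h import *
I=cv2.imread("pics/side6.png"); cv2.imwrite("pics/crop6.png",cv2.resize(I[130:235,255:395],(800,600),interpolation=cv2.INTER_CUBIC))
E
```

```text
t 23.05 p [0.4937 0.2611 0.285 ] h -9.67 F [ 0.41 -0.51 -8.21] w 0.266 g 78.8
total units x,y,z,turn 0.0048 -0.0026 -0.0 -0.0014497468357528
side 1411 slope deg x,y [0.62 0.05] z 141.3 circle [500.4 259.8] 98.7
top 2066 slope deg x,y [0.84 0.09] z 141.9 circle [498.1 260.3] 96.0
```

View pics/crop6.png

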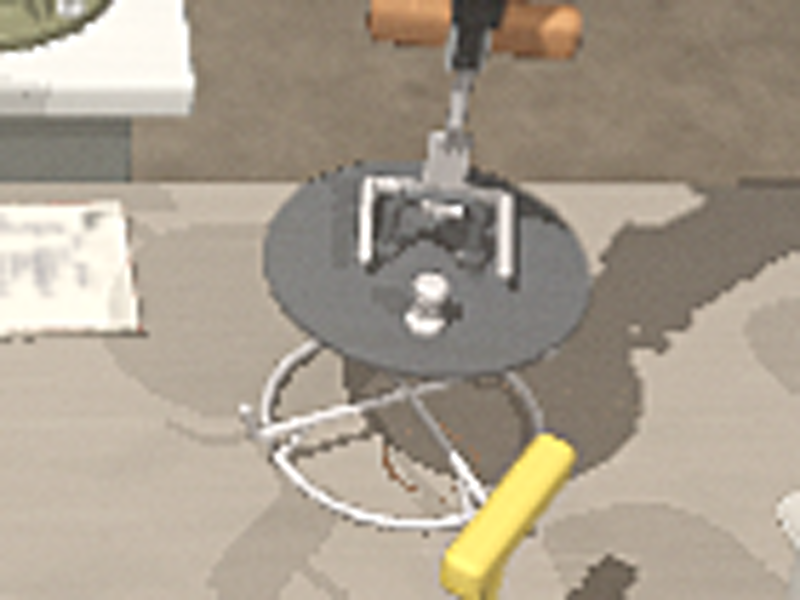

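Emit:
{"api": "send_rows", "payload": {"series": [0.0025,0.0015,0.01,0,0,0,0.02,0,0,0,0.03,0,0,0,0.035,0,0,0,0.035,0,0,0,0.03,0,0,0,0.02,0,0,0,0.01,0]}}

```text
time: 24.15
position: [0.4943, 0.2623, 0.2084]
tool_rot: [0.0, 0.764, 0.645, -0.0]
contact_force: [-0.0, -0.8, -8.1]
gripper_width: 0.27
grasp_force: 78.7
```

Emit:
{"api": "send_rows", "payload": {"series": [0,0,0.005,0,0,0,0,0,0,0,0,0]}}

```text
time: 24.52
position: [0.4946, 0.2625, 0.2074]
tool_rot: [0.0, 0.764, 0.645, 0.0]
contact_force: [-0.3, 0.8, -9.2]
gripper_width: 0.272
grasp_force: 78.7
```

```bash
python3 go.py 0.494 0.2625 0.193 -9.6; python3 lid.py 498 262.5 63 7; python3 - <<'E'
from h import *
I=cv2.imread("pics/side7.png"); J=cv2.imread("pics/top7.png")
cv2.imwrite("pics/crop7.png",np.hstack([cv2.resize(I[160:245,275:375],(400,340),interpolation=cv2.INTER_CUBIC),cv2.resize(J[160:245,130:230],(400,340),interpolation=cv2.INTER_CUBIC)]))
E
```

```text
t 24.52 p [0.4946 0.2625 0.2074] h -9.63 F [-0.31  0.8  -9.24] w 0.272 g 78.7
total units x,y,z,turn -0.0002 -0.0015 0.0359 -0.0007710912844231643
side 1367 slope deg x,y [0.74 0.04] z 63.6 circle [501.9 261. ] 98.9
top 1765 slope deg x,y [0.83 0.32] z 64.3 circle [499.5 262.1] 96.5
```

View pics/crop7.png

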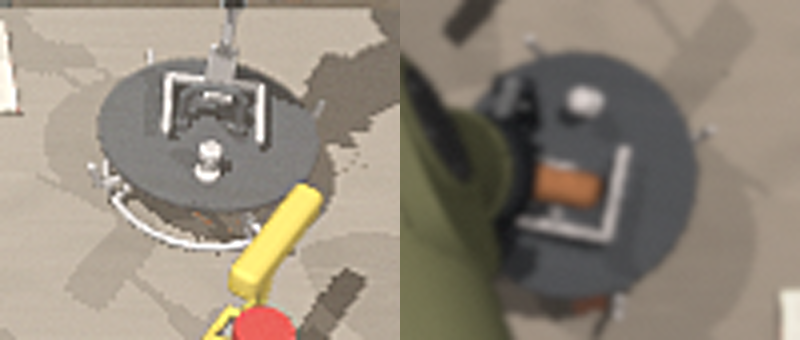

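The lid sits inside the visible ends (530,45), (705,130), (618,305) with even gaps; I set it down.

Emit:
{"api": "send_rows", "payload": {"series": [0,0,0.007,0,0,0,0.007,0,0,0,0.007,0,0,0,0.004,0,0,0,0,0]}}

```text
time: 25.25
position: [0.4942, 0.2623, 0.1967]
tool_rot: [-0.0, 0.764, 0.645, -0.0]
contact_force: [-0.4, -0.3, -8.3]
gripper_width: 0.273
grasp_force: 79.0
```

Emit:
{"api": "send_rows", "payload": {"series": [0,0,0.003,0,0,0,0.003,0,0,0,0,0]}}

```text
time: 25.62
position: [0.4943, 0.2623, 0.1944]
tool_rot: [-0.0, 0.764, 0.645, -0.0]
contact_force: [0.6, 0.1, -8.7]
gripper_width: 0.27
grasp_force: 79.0
```

Emit:
{"api": "send_rows", "payload": {"series": [0,0,0.003,0,0,0,0.003,0,0,0,0,0]}}

```text
time: 26.0
position: [0.4947, 0.2625, 0.1927]
tool_rot: [0.0, 0.764, 0.645, 0.001]
contact_force: [-0.3, 0.2, -6.0]
gripper_width: 0.27
grasp_force: 79.2
```

Emit:
{"api": "send_rows", "payload": {"series": [0,0,0.003,0,0,0,0.002,0,0,0,0,0]}}

```text
time: 26.38
position: [0.4946, 0.2625, 0.1905]
tool_rot: [0.0, 0.764, 0.645, 0.0]
contact_force: [0.1, 0.6, -1.3]
gripper_width: 0.268
grasp_force: 79.7
```

Emit:
{"api": "send_rows", "payload": {"series": [0,0,0.005,0,0,0,0.005,0,0,0,0,0]}}

```text
time: 26.75
position: [0.4942, 0.2623, 0.1858]
tool_rot: [-0.0, 0.764, 0.645, -0.0]
contact_force: [0.6, 0.4, -2.4]
gripper_width: 0.269
grasp_force: 79.7
```

Emit:
{"api": "send_rows", "payload": {"series": [0,0,0.005,0,0,0,0.0025,0,0,0,0,0]}}

```text
time: 27.12
position: [0.4943, 0.2623, 0.183]
tool_rot: [-0.0, 0.764, 0.645, -0.0]
contact_force: [-0.2, -0.4, -2.5]
gripper_width: 0.268
grasp_force: 79.7
```

```bash
python3 lid.py 498 262.5 49 8
```

```text
side 1341 slope deg x,y [-0.14  0.02] z 49.0 circle [502.  259.3] 97.1
top 1694 slope deg x,y [-0.1   0.15] z 49.7 circle [499.2 256.5] 99.1
```

Emit:
{"api": "send_rows", "payload": {"series": [0,-0.005,0,0,0,-0.01,0,0,0,-0.01,0,0,0,0,0,0]}}

```text
time: 27.72
position: [0.484, 0.2643, 0.1832]
tool_rot: [-0.0, 0.764, 0.646, 0.0]
contact_force: [-0.2, 0.8, -1.9]
gripper_width: 0.273
grasp_force: 79.7
```

Emit:
{"api": "send_rows", "payload": {"series": [0,-0.015,0,0,0,-0.02,0,0,0,-0.02,0,0,0,-0.02,0,0,0,0,0,0]}}

```text
time: 28.35
position: [0.4541, 0.2695, 0.1832]
tool_rot: [-0.0, 0.764, 0.646, 0.0]
contact_force: [0.2, 0.1, -2.8]
gripper_width: 0.265
grasp_force: 79.7
```

Emit:
{"api": "send_rows", "payload": {"series": [0,0,-0.03,0,0,0,-0.07,0,0,0,-0.08,0,0,0,-0.07,0,-0.04,0.02,0,0,-0.08,0.04,0,0,-0.1,0.05,0,0,-0.1,0.05,0,0]}}

```text
time: 29.35
position: [0.4966, 0.1289, 0.2819]
tool_rot: [0.0, 0.764, 0.645, -0.001]
contact_force: [0.0, -0.3, -2.5]
gripper_width: 0.274
grasp_force: 79.7
```

Emit:
{"api": "send_rows", "payload": {"series": [-0.1,0.05,0,0,-0.1,0.05,0,0,-0.08,0.035,0,0,-0.035,0.01,0,0,0,0,0,0,0,0,0,0]}}

```text
time: 30.1
position: [0.5323, 0.0001, 0.2827]
tool_rot: [-0.001, 0.763, 0.646, 0.0]
contact_force: [0.2, 0.8, -3.0]
gripper_width: 0.269
grasp_force: 79.6
```

```bash
python3 go.py 0.535 0.0 0.14 -9.6
```

```text
t 30.1 p [5.323e-01 1.000e-04 2.827e-01] h -9.49 F [ 0.24  0.83 -2.96] w 0.269 g 79.6
total units x,y,z,turn 0.0008 0.0067 0.3568 0.0023836445736902887
```

Emit:
{"api": "send_rows", "payload": {"series": [0,0,0.05,0,0,0,0.08,0,0,0,0.1,0,0,0,0.07,0,0,0,0.04,0,0,0,0.015,0,0,0,0.012,0,0,0,0,0]}}

```text
time: 31.1
position: [0.5331, -0.0016, 0.1369]
tool_rot: [0.0, 0.764, 0.645, 0.0]
contact_force: [-0.2, 0.6, -2.2]
gripper_width: 0.273
grasp_force: 79.7
```

Emit:
{"api": "send_rows", "payload": {"series": [0,0,0.005,0,0,0,0.003,0,0,0,0,0]}}

```text
time: 31.48
position: [0.5327, -0.0018, 0.1332]
tool_rot: [-0.0, 0.764, 0.645, 0.0]
contact_force: [-0.8, -0.4, -2.7]
gripper_width: 0.265
grasp_force: 79.7
```

Emit:
{"api": "send_rows", "payload": {"series": [0,0,0.003,0,0,0,0.003,0,0,0,0,0]}}

```text
time: 31.85
position: [0.5326, -0.0018, 0.1306]
tool_rot: [-0.0, 0.764, 0.645, -0.0]
contact_force: [-0.6, 0.3, -2.8]
gripper_width: 0.274
grasp_force: 79.7
```

Emit:
{"api": "send_rows", "payload": {"series": [0,0,0.003,0,0,0,0,0]}}

```text
time: 32.1
position: [0.5328, -0.0018, 0.1296]
tool_rot: [0.0, 0.764, 0.645, 0.0]
contact_force: [0.3, -0.3, -2.1]
gripper_width: 0.265
grasp_force: 79.7
```

Emit:
{"api": "send_rows", "payload": {"series": [0,0,0.003,0,0,0,0,0]}}

```text
time: 32.35
position: [0.5331, -0.0019, 0.1294]
tool_rot: [0.0, 0.764, 0.645, 0.0]
contact_force: [-0.9, -0.3, 4.7]
gripper_width: 0.268
grasp_force: 80.8
```

Standing on the table; release, then retract straight up.

Emit:
{"api": "send_rows", "payload": {"series": [0,0,-0.002,0,0,0,0,0,0,0,0,0,0,0,0,0,0,0,0,0,0,0,0,0,0,0,0,0,0,0,0,0], "jaw": 1, "newtons": 20}}

```text
time: 33.35
position: [0.5327, -0.0018, 0.1291]
tool_rot: [-0.0, 0.764, 0.645, 0.0]
contact_force: [0.1, 0.5, -0.6]
gripper_width: 1.001
grasp_force: 0.0
```

Emit:
{"api": "send_rows", "payload": {"series": [0,0,-0.02,0,0,0,-0.05,0,0,0,-0.08,0,0,0,-0.1,0,0,0,-0.1,0,0,0,-0.05,0,0,0,0,0,0,0,0,0]}}

```text
time: 34.35
position: [0.5322, -0.0018, 0.2883]
tool_rot: [-0.0, 0.764, 0.645, -0.0]
contact_force: [-0.5, 0.2, -0.4]
gripper_width: 0.998
grasp_force: 0.0
```

```bash
python3 go.py 0.53 0.0 0.28 -9.6; python3 lid.py 498 262.5 49 9; python3 - <<'E'
from fit import *
C=[cloud(n,np.load(f"pics/{n}9.npz")["d"]) for n in("top","side")]
for k in (C,C[1:]): fit(k,[533,-2,-.167]+[0]*len(k)+[0],lifter_caps,120,190,75)
fit(C[1:],[498,262,-.167,50,.05],lid_caps,62,115,75)
fit(C[1:],[498,262,1.14,0,0],stand_caps,18,47,125)
E
```

```text
t 34.35 p [ 0.5322 -0.0018  0.2883] h -9.63 F [-0.53  0.16 -0.44] w 0.998 g 0.0
total units x,y,z,turn 0.0035 -0.0061 0.0207 -0.0007360947697849143
side 1502 slope deg x,y [-0.01  0.02] z 48.9 circle [495.5 259.1] 102.0
top 2578 slope deg x,y [-0.05  0.03] z 49.4 circle [498.1 262.3] 96.3
[0, 331] xy [534.3  -1.9] yaw deg -9.7 z [0.3 1.6] lean 0.0 med|r| 1.5
[331] xy [534.3  -1.9] yaw deg -9.7 z [1.6] lean 0.0 med|r| 1.5
[117] xy [498.8 259.8] yaw deg -10.4 z [50.2] lean 0.074 med|r| 1.3
[313] xy [510.9 251.6] yaw deg 64.3 z [14.] lean 0.0 med|r| 18.44
```

View pics/side9.png

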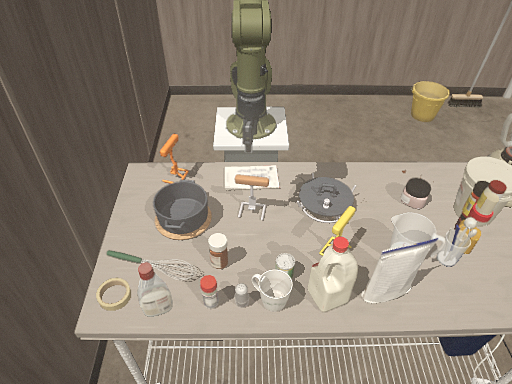

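The lid lies flat on the stand at (327,198), the lifter stands upright at (252,195), and the pot is in place at (181,208).

```bash
python3 -c "
from h import *; print(order.finish_job())"
```

```text
the job is handed in; nothing more can be done
None
```

The job is handed in: the lid lies flat on the stand inside its upturned ends, the lifter stands upright on the bare table, the pot, stand and other things look unmoved in the last picture, and it took about 34 s of the 72 s allowed.

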